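# Lock the steriliser canister and log it

### The job

Turn the knurled collar on the leaning steriliser canister clockwise until it is fully home at its locked mark (the raised bar on the lid). Then pick up the hand scanner, aim its window squarely at the barcode label from about 80 mm away and hold it steady there for about two seconds, and lay it back flat, the right way up, on the middle of its rubber mat, without dropping it. Leave the ink bottle, the jar and the cup alone.

Things in the scene. Friction and masses are not known exactly. Their poses are not given: they have to be found in the camera images.
- station: Fixed grey cradle, base 200 x 180 mm, origin at its centre on the bench, z up. Holds a steel canister (lid 128 mm across) whose axis leans 20 degrees towards the cradle's -x: direction (-0.342, 0, 0.940) in this frame. Top about 220 mm up. A wing on its -y side carries the label.
- collar_grip (a point): Grip point on the collar's axis (its z axis, out of the lid). The collar: captive dark steel cylinder, 60 mm across, from 24 mm below to 14 mm above this point along the axis. Below it a flange 72 mm across, its top 24 mm below this point; the flat lid is 33 mm below. With the TCP here, fingers along the axis, the tips clear flange and lid.
- collar (a joint): Turn of the collar in rad, growing clockwise seen from above the lid. 0 = open, 2.60 = hard stop, pointer at the locked mark. Starts from 0 to 0.5. Stiff (about 0.35 N m), stays where it is left: grip firmly (25 N or more), a weak grip slips; needs more than one grasp.
- pointer (a point): Small tab 7 mm wide that sticks out of the collar's flange, 44 mm from the axis; this point is near its outer end and turns with the collar.
- lock_mark (a point): Locked mark: raised dark bar 5 x 19 mm on the lid, radial, 53.5 mm from the collar's axis. Pointer and bar are in line when the collar is locked. (The small round dot on the lid is the open mark.)
- label: Barcode label 78 x 52 mm on a sloping plate, origin at the centre of its face, x along its long side, z its outward normal (points 45 degrees up and towards the cradle's -y). Centre 55 mm above the bench.
- scanner: Loose white hand scanner, 165 mm long, 0.19 kg. Origin on the underside of its handle near the balance point; x towards the head, z up. Handle 34 mm wide (y), 32 mm high, x = -90 to +25 mm; grip across y near x = -10 mm. The head (56 mm wide, up to 66 mm high) starts at x = +20 mm, its underside 5 mm above the handle's.
- scan_head: The scanner's head: origin at the centre of the dark reading window, x = the viewing direction, 45 degrees forward and down from the handle. Lies at (68, 0, 18) mm in the scanner's frame. It reads the label when the label's centre is on this x axis, about 80 mm ahead of the window.
- mat: Fixed black rubber mat 240 x 120 x 4 mm on which the scanner lies; origin at the centre of its underside.
- ink_bottle: Bystander: black bottle, 44 mm in diameter, 110 mm high, origin under its centre.
- jar: Bystander: glass jar, 64 mm in diameter, 75 mm high, origin under its centre.
- cup: Bystander: steel cup, 72 mm in diameter, 85 mm high, origin under its centre.
Things that resemble listed ones, but are neither listed nor needed, are in the scene too. Of the things like the scanner, leave any that is brown; of the rest the smaller one is meant.

How it is judged:
On the way, in this order (a step that is already met when the one before it is completed fails the run):
1. the collar is turned home to its locked mark and let go (value of joint collar above 2.48 rad and contact force between the fingers and station below 0.1 N), for 0.2 s.
2. the held scanner stays still for 1 s (under 0.03 m/s), label centre 45 to 130 mm ahead of its window, within 18 mm of its axis (y, z), axis within 0.45 rad of the label's normal (value of joint collar above 2.48 rad and x of label in the frame of scan_head between 0.045 and 0.13 m and y of label in the frame of scan_head between -0.018 and 0.018 m and z of label in the frame of scan_head between -0.018 and 0.018 m and angle between the x axis of scan_head and the z axis of label, either way round below 0.45 rad and linear speed of scanner below 0.03 m/s and contact force between the fingers and scanner above 0.5 N), for 1 s.
At the end, for the whole second after the job is handed in: The collar is within 0.12 rad of its stop at the locked mark; the scanner lies released and at rest on its mat, upright within 0.12 rad, its origin within 60 mm of the mat's centre (horizontally) and less than 10 mm above the bench (value of joint collar above 2.48 rad and horizontal distance between scanner and mat below 0.06 m and height (world z) of scanner below 0.01 m and angle between scanner's own z axis and vertical below 0.12 rad and linear speed of scanner below 0.02 m/s and contact force between the fingers and scanner below 0.1 N); the robot touches nothing.
It fails at once if the ink bottle is shifted by more than 25 mm or tipped (distance of ink_bottle from where it was at the start of the episode above 0.025 m or angle between ink_bottle's own z axis and vertical above 0.3 rad).
It fails at once if the jar is shifted by more than 25 mm or tipped (distance of jar from where it was at the start of the episode above 0.025 m or angle between jar's own z axis and vertical above 0.3 rad).
It fails at once if the cup is shifted by more than 25 mm or tipped (distance of cup from where it was at the start of the episode above 0.025 m or angle between cup's own z axis and vertical above 0.3 rad).
It fails at once if the scanner is dropped or thrown (linear speed of scanner above 0.6 m/s and contact force between the fingers and scanner below 0.05 N).
It also fails if it takes over 72 s, if anything falls off the work surface, if the arm or the gripper's body presses on something with over 40 N, if the wrist force passes 120 N, or if a joint passes its speed limit or range.

### The arm

A 6-joint arm with a two-finger parallel gripper is mounted at the origin on the work surface. World frame = base frame: x ahead of the robot, y to its left, z up, the work surface at z = 0. Lengths are in m, angles in rad, forces in N, time in s.
With the tool pointing down it reaches from about 0.2 to 0.875 m from the base axis. Payload 3.4 kg.
Tool frame: the origin (TCP) lies between the finger pads, 19 mm behind the fingertips; this is the grasp point; z points along the fingers, y is the line along which they close (so a half turn about z gives the same grasp; the last joint's range is limited). The gripper opens to 94 mm and grips with 3 to 60 N. Pads are 16 mm wide; open, the fingers measure 119 mm over their backs; the gripper's body (75 mm by 177 mm) begins 78 mm behind the grasp point.
Start: joints at [0.983, 0.276, 1.505, -0, 1.361, -0.121], TCP at [0.259, 0.514, 0.224] pointing down, gripper open.
Joint ranges: [-2.89, 2.89], [-0.75, 2.08], [0.22, 2.7], [-1.18, 4.32], [0.11, 2.71], [-2.7, 2.7]. Speed limits (rad/s): [2.57, 2.57, 3.14, 3.14, 3.14, 3.14].

### API

Orientations are given as a unit quaternion [w, x, y, z].
In Python, from plant import r, gripper_to, inverse_kinematics, vision, models, telemetry gives the robot as it stands. Calls block until the motion is done:
- r.move_to(position, orientation): joint-space move of the TCP to a pose.
- r.move_l(position, rot=None, vel=0.15, guard=None): straight line of the TCP; rot=None keeps the orientation; vel is the mean speed in m/s. With guard (N) it stops when the force on the tool has changed by that much, and returns True; else False.
- r.movej(angles): joint-space move.
- gripper_to(opening, f_grip=None): finger opening in m; f_grip is the grip in N (None keeps the last); returns when the fingers have stopped.
- r.hold(seconds).
- inverse_kinematics(position, orientation): joint angles nearest the present ones, or None.
- vision.snapshot(name): name is "scene" or "side" or "wrist"; returns the picture (420x560x3 uint8, red, green, blue); there is no depth.
- vision.get_calibration(name): a dict with "fx", "fy", "cx", "cy" (pixels), "D" ([k1, k2, p1, p2, k3] as OpenCV has them; the pictures are not rectified), "position" and "orientation" of the camera in the world. Camera axes: x right, y down, z forward; pixel columns grow to the right and rows downward; lengths in m; the calibration is good to about 2 mm. A picture is of the moment at which its call begins: read the wrist's pose just before it. get_calibration takes no time and is no camera call; for the wrist camera it gives the pose at the moment of the call.
A pose or a line that the arm cannot do raises r.PlanningError and nothing moves.
- r.sign_off(): hands the job in; it is judged then, once.
Trained networks look in the newest picture that a camera, given by its name, has taken for a name from the list of things; names that differ only in an ending like _2 or _b are one class to them, and where a whole thing is asked for, a point or a joint stands for the part that bears it (a point fixed in the world has none). Each returns a list of dicts, best first, with "score" (0 to 1); they miss things now and then, are a little off and sometimes report something else, mostly with a low value. They report only what shows in the picture. A call takes as long as a camera call. They do not tell look-alikes from the thing itself.
- models.boxes_of(thing, camera): "at" ([x, y, z] in m, in world coordinates, good to about 4 mm: the middle of the surface that is visible of it).
- models.regions_of(thing, camera): "pixels" (420x560 bool, what is visible of it).
- models.mark_of(thing, camera): "at" ([x, y, z] in m, in world coordinates, good to about 4 mm: a listed point, or the origin of a listed thing).
Readings, each from a call of its own:
- telemetry.current_t(): time.
- telemetry.current_joints(): joint angles.
- telemetry.current_dq(): joint speeds.
- telemetry.current_joint_efforts(): joint torques, N m.
- telemetry.current_ee_pos(): TCP position.
- telemetry.current_tool_rot(): TCP orientation.
- telemetry.current_wrist_force(): force on the tool from outside, world axes, zero at the start.
- telemetry.current_torque(): the same for the moment, N m.
- telemetry.current_opening(): finger opening in m.
- telemetry.current_finger_force(): force on a finger pad.
Only numpy, scipy, OpenCV 4.12 (cv2) and the standard library are available. Lean on these libraries where they do the work, as an engineer would, in place of code of your own. Each camera call takes 0.05 s, during which the arm holds its last target. There are 200 camera calls.

## Working session

There is one attempt and no reset: what is moved stays moved. The work goes in short steps, each a Python script; the robot and the scene stay as the last script left them, time stands still between calls to the robot, and variables do not carry over. Pictures are saved under pics/ and viewed, at most 10 in all, crops included, and the job is handed in when it is done.

```bash
ls; mkdir -p pics; python3 - <<'E'
from plant import *
import cv2, numpy as np
a=vision.snapshot("scene"); b=vision.snapshot("side")
cv2.imwrite("pics/a.png",cv2.resize(np.vstack([a,b])[:,:,::-1],None,fx=.714,fy=.714))
cv2.imwrite("pics/scene.png",a[:,:,::-1]);cv2.imwrite("pics/side.png",b[:,:,::-1])
for n in ["scene","side"]:
    print(n,np.round(vision.get_calibration(n)["position"],3))
    for t in ["station","collar_grip","pointer","lock_mark","label","scanner","scan_head","mat","ink_bottle","jar","cup"]:
        print(t,[(round(d["score"],2),np.round(d["at"],3).tolist()) for d in models.mark_of(t,n)])
print(telemetry.current_t())
E
```

```text
pics
scene [ 1.518 -0.714  1.029]
station [(0.78, [0.546, 0.075, 0.002])]
collar_grip []
pointer [(0.8, [0.567, 0.099, 0.186])]
lock_mark [(0.69, [0.522, 0.022, 0.167])]
label [(0.63, [0.526, -0.053, 0.053]), (0.25, [0.774, -0.087, 0.001])]
scanner [(0.79, [0.443, -0.528, -0.0]), (0.62, [0.547, -0.288, 0.005]), (0.58, [0.298, -0.27, -0.0])]
scan_head [(0.96, [0.444, -0.432, 0.028]), (0.94, [0.613, -0.272, 0.027]), (0.68, [0.233, -0.246, 0.015])]
mat [(0.83, [0.558, -0.283, 0.004])]
ink_bottle [(0.9, [0.656, 0.394, -0.0])]
jar [(0.55, [0.773, -0.088, 0.0])]
cup [(0.67, [0.432, 0.385, 0.001])]
side [ 0.265 -0.766  0.884]
station [(0.7, [0.542, 0.074, -0.001])]
collar_grip [(0.73, [0.542, -0.282, 0.008]), (0.63, [0.522, 0.075, 0.205])]
pointer [(0.71, [0.569, 0.094, 0.192])]
lock_mark [(0.64, [0.525, 0.023, 0.172]), (0.56, [0.773, -0.088, 0.0])]
label [(0.9, [0.532, -0.051, 0.054])]
scanner [(0.89, [0.441, -0.521, -0.003]), (0.83, [0.545, -0.282, 0.004]), (0.65, [0.295, -0.268, 0.002])]
scan_head [(0.93, [0.613, -0.271, 0.024]), (0.82, [0.447, -0.429, 0.022]), (0.56, [0.239, -0.244, 0.019])]
mat [(0.75, [0.558, -0.279, 0.001])]
ink_bottle [(0.82, [0.656, 0.394, -0.0])]
jar [(0.75, [0.772, -0.087, -0.002])]
cup [(0.95, [0.43, 0.385, 0.004])]
1.2
```

View pics/a.png

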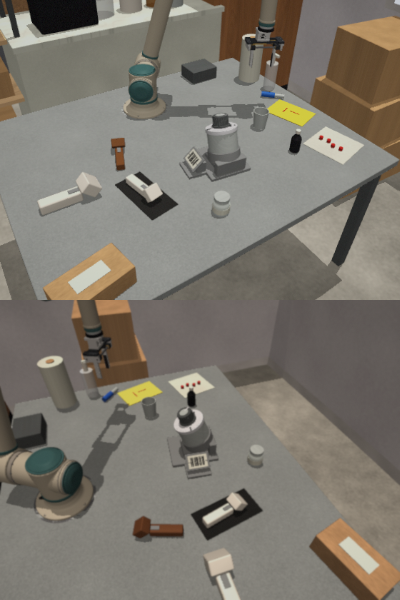

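```bash
python3 - <<'E'
import cv2
a=cv2.imread("pics/scene.png")
cv2.imwrite("pics/a2.png",cv2.resize(a[110:260,120:320],None,fx=4,fy=4,interpolation=cv2.INTER_CUBIC))
E
```

```text
(no output)
```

The networks' positions match the picture. The meant scanner is the small white one on the black mat, at about (145,188) in the upper view. The brown one is at (119,150) and the larger white one at (65,195). Next I'll look along the collar axis with the wrist camera.

```bash
cat > h.py <<'E'
from plant import *
import numpy as np, cv2
from scipy.spatial.transform import Rotation as R
def q(M): x=R.from_matrix(M).as_quat(); return [x[3],x[0],x[1],x[2]]
def mat(qq): return R.from_quat([qq[1],qq[2],qq[3],qq[0]]).as_matrix()
def frame(z,y):  # tool matrix from z and approx y
    z=np.array(z)/np.linalg.norm(z); y=np.array(y,float); y-=z*(y@z); y/=np.linalg.norm(y)
    return np.column_stack([np.cross(y,z),y,z])
def stn(yaw): # station rotation
    return R.from_euler('z',yaw).as_matrix()
def pix(P,c):
    Rm=mat(c["orientation"]).T; rv=cv2.Rodrigues(Rm)[0]; t=-Rm@np.array(c["position"])
    K=np.array([[c["fx"],0,c["cx"]],[0,c["fy"],c["cy"]],[0,0,1]])
    return cv2.projectPoints(np.atleast_2d(P).astype(float),rv,t,K,np.array(c["D"]))[0][:,0]
def look(n,things):
    for t in things:
        print(t,[(round(d["score"],2),np.round(d["at"],4).tolist()) for d in models.mark_of(t,n)])
E
python3 - <<'E'
from h import *
c=vision.get_calibration("wrist"); T=mat(telemetry.current_tool_rot()); p=np.array(telemetry.current_ee_pos())
print("cam in tool",T.T@(np.array(c["position"])-p),"\n",T.T@mat(c["orientation"]))
yaw=-0.117; S=stn(yaw); ax=S@[-.342,0,.940]; g=np.array([.522,.075,.205])
for d in (0,.1,.2):
  for a in np.arange(0,180,30):
    y=S@[np.cos(np.radians(a)),np.sin(np.radians(a)),0]
    for s in (1,-1):
        j=inverse_kinematics(list(g+d*ax),q(frame(-ax,s*y)))
        print(d,a,s,None if j is None else np.round(j,2))
E
```

```text
cam in tool [ 7.94566949e-02  3.45820756e-05 -1.60519078e-01] 
 [[ 2.29718783e-04 -9.63490446e-01 -2.67742614e-01]
 [ 9.99999775e-01  3.90263971e-04 -5.46408638e-04]
 [ 6.30949798e-04 -2.67742428e-01  9.63490319e-01]]
0 0 1 [ 0.05  0.05  1.9  -0.08  0.85  0.21]
0 0 -1 None
0 30 1 [ 0.05  0.05  1.9  -0.08  0.85 -0.34]
0 30 -1 None
0 60 1 [ 0.05  0.05  1.9  -0.08  0.85 -0.86]
0 60 -1 [ 0.05  0.05  1.9  -0.08  0.85  2.28]
0 90 1 [ 0.05  0.05  1.9  -0.08  0.85 -1.36]
0 90 -1 [ 0.05  0.05  1.9  -0.08  0.85  1.78]
0 120 1 [ 0.05  0.05  1.9  -0.08  0.85 -1.86]
0 120 -1 [ 0.05  0.05  1.9  -0.08  0.85  1.28]
0 150 1 [ 0.05  0.05  1.9  -0.08  0.85 -2.38]
0 150 -1 [ 0.05  0.05  1.9  -0.08  0.85  0.76]
0.1 0 1 [ 0.07 -0.07  1.77 -0.07  1.09  0.21]
0.1 0 -1 None
0.1 30 1 [ 0.07 -0.07  1.77 -0.07  1.09 -0.35]
0.1 30 -1 None
0.1 60 1 [ 0.07 -0.07  1.77 -0.07  1.09 -0.87]
0.1 60 -1 [ 0.07 -0.07  1.77 -0.07  1.09  2.27]
0.1 90 1 [ 0.07 -0.07  1.77 -0.07  1.09 -1.37]
0.1 90 -1 [ 0.07 -0.07  1.77 -0.07  1.09  1.78]
0.1 120 1 [ 0.07 -0.07  1.77 -0.07  1.09 -1.86]
0.1 120 -1 [ 0.07 -0.07  1.77 -0.07  1.09  1.28]
0.1 150 1 [ 0.07 -0.07  1.77 -0.07  1.09 -2.39]
0.1 150 -1 [ 0.07 -0.07  1.77 -0.07  1.09  0.76]
0.2 0 1 [ 0.09 -0.14  1.61 -0.07  1.33  0.21]
0.2 0 -1 None
0.2 30 1 [ 0.09 -0.14  1.61 -0.07  1.33 -0.34]
0.2 30 -1 None
0.2 60 1 [ 0.09 -0.14  1.61 -0.07  1.33 -0.87]
0.2 60 -1 [ 0.09 -0.14  1.61 -0.07  1.33  2.28]
0.2 90 1 [ 0.09 -0.14  1.61 -0.07  1.33 -1.36]
0.2 90 -1 [ 0.09 -0.14  1.61 -0.07  1.33  1.78]
0.2 120 1 [ 0.09 -0.14  1.61 -0.07  1.33 -1.86]
0.2 120 -1 [ 0.09 -0.14  1.61 -0.07  1.33  1.28]
0.2 150 1 [ 0.09 -0.14  1.61 -0.07  1.33 -2.38]
0.2 150 -1 [ 0.09 -0.14  1.61 -0.07  1.33  0.76]
```

View pics/a2.png

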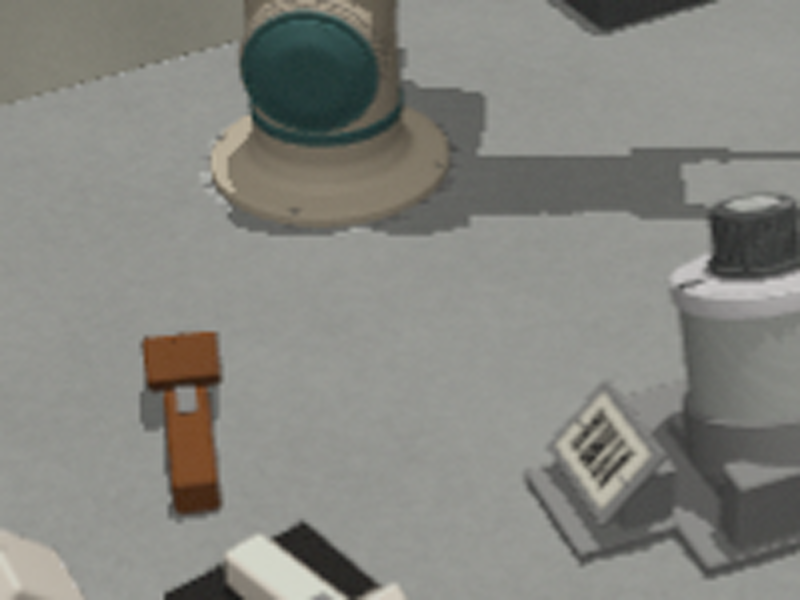

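Label (600,450) and collar (755,235) are clear in the crop. The brown look-alike is at (185,420). I'll now take wrist views from above the collar.

```bash
python3 - <<'E'
from h import *
yaw=-0.117; S=stn(yaw); ax=S@[-.342,0,.940]; g=np.array([.522,.075,.205])
im=[]
for y,d,off in ((S@[0,1,0],.17,0),(S@[1,0,0],.21,0)):
    r.move_to(list(g+d*ax),q(frame(-ax,y)))
    a=vision.snapshot("wrist"); c=vision.get_calibration("wrist")
    look("wrist",["station","collar_grip","pointer","lock_mark","label"])
    a=a[:,:,::-1].copy(); im.append(a)
    for (u,v),col in zip(pix([g,g+.014*ax,g-.033*ax],c),[(0,0,255),(0,255,0),(255,0,0)]): cv2.circle(a,(int(u),int(v)),3,col,-1)
cv2.imwrite("pics/b.png",cv2.resize(np.vstack(im),None,fx=.714,fy=.714))
print(telemetry.current_t(),telemetry.current_joints())
E
```

```text
station [(0.78, [0.5433, 0.0719, -0.0007]), (0.23, [0.4303, 0.387, -0.0006])]
collar_grip [(0.67, [0.52, 0.0759, 0.2019]), (0.51, [0.6143, -0.2693, 0.0209])]
pointer [(0.92, [0.5643, 0.0924, 0.1863])]
lock_mark [(0.68, [0.5256, 0.0217, 0.1706])]
label [(0.97, [0.5243, -0.0544, 0.0576])]
station [(0.69, [0.5492, 0.073, 0.0005])]
collar_grip [(0.69, [0.5204, 0.0743, 0.2034])]
pointer [(0.91, [0.5686, 0.0885, 0.1874])]
lock_mark [(0.82, [0.5267, 0.0253, 0.1739])]
label [(0.62, [0.5259, -0.0494, 0.0582])]
5.0083 [ 0.0877189  -0.14891232  1.59613787 -0.07127256  1.35280426  0.20799765]
```

View pics/b.png

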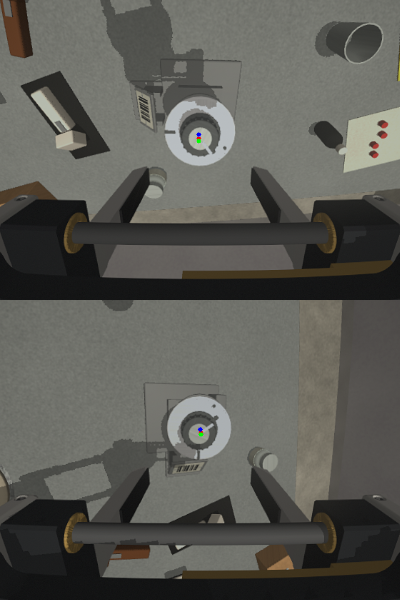

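The projected grip point falls on the collar at (200,138) in the upper view. The bar is to the left at (170,131) and the pointer at lower right, about (211,150). Next: work out the remaining angle, then grip and turn.

```bash
cat >> h.py <<'E'
yaw=-0.13; S=stn(yaw); ax=S@[-.342,0,.940]; g=np.array([.5213,.0751,.2035])
E
python3 - <<'E'
from h import *
u=S@[.94,0,.342]; v=S@[0,1,0]   # lid plane axes
def ang(P): d=np.array(P)-g; return np.arctan2(d@v,d@u),np.hypot(d@v,d@u),d@ax
P=[.5672,.0935,.188]; L=[.5248,.023,.1716]
a,b=ang(P),ang(L); rem=(a[0]-b[0])%(2*np.pi); print(a,b,rem)
gripper_to(.094)
F=q(frame(-ax,v))
j=inverse_kinematics(list(g+.08*ax),F); 
r.move_to(list(g+.08*ax),F)
print(np.round(telemetry.current_joints(),3))
hit=r.move_l(list(g),vel=.08,guard=15); print("hit",hit,telemetry.current_ee_pos(),telemetry.current_wrist_force())
if not hit:
    gripper_to(.05,f_grip=55); print(telemetry.current_opening(),telemetry.current_finger_force(),telemetry.current_wrist_force())
    j=np.array(telemetry.current_joints()); 
    tot=0
    while tot<rem-.3:
        st=min(.3,rem-.3-tot); tot+=st; j[5]+=st; r.movej(list(j))
        M=np.array(telemetry.current_torque()); print(round(tot,2),"Tz",round(float(M@ax),3),np.round(telemetry.current_wrist_force(),1))
print(telemetry.current_t(),np.round(telemetry.current_joints(),3))
E
```

```text
(np.float64(0.6016759771336022), np.float64(0.042745372142333246), np.float64(-0.029319578562478788)) (np.float64(-1.5961559293076324), np.float64(0.05122312531837626), np.float64(-0.03348274666680285)) 2.197831906441235
[ 0.069 -0.045  1.803 -0.079  1.042 -1.343]
hit False [0.52161376 0.075152   0.20408317] [ 1.16706578  0.40230701 -0.2384911 ]
0.05912916746066019 55.004024505615234 [0.36947474 3.70114209 0.54231654]
0.3 Tz -0.37 [-1.3  0.5  0.5]
0.6 Tz -0.295 [-2.3 -2.4  1.8]
0.9 Tz -0.217 [-2.  -4.7  1.6]
1.2 Tz -0.295 [-4.2 -4.8  1.8]
1.5 Tz -0.303 [-6.4 -3.4  1.6]
1.8 Tz -0.327 [-5.8 -3.9  1.9]
1.9 Tz -0.327 [-6.5 -2.9  1.1]
10.9917 [ 0.056  0.049  1.904 -0.085  0.849  0.555]
```

```bash
python3 - <<'E'
from h import *
j=np.array(telemetry.current_joints()); tot=1.9
while tot<2.7:
    tot+=.06; j[5]+=.06; r.movej(list(j))
    M=float(np.array(telemetry.current_torque())@ax); print(round(tot,2),"Tz",round(M,3),end="; ")
    if abs(M)>.75: break
print(telemetry.current_t(),np.round(telemetry.current_joints(),3))
E
```

```text
1.96 Tz -0.252; 2.02 Tz -0.198; 2.08 Tz -0.297; 2.14 Tz -0.226; 2.2 Tz -0.302; 2.26 Tz 0.721; 2.32 Tz 0.765; 12.7417 [ 0.055  0.049  1.905 -0.089  0.853  0.97 ]
```

The hard stop shows up at about 2.25 rad, against 2.20 predicted. I'll release, back off and verify, then look at the scanner.

```bash
python3 - <<'E'
from h import *
gripper_to(.094); r.hold(.3)
r.move_l(list(g+.14*ax),vel=.2)
a=vision.snapshot("wrist"); look("wrist",["pointer","lock_mark","label"])
c=vision.get_calibration("wrist"); (u,v),=pix([g],c); u,v=int(u),int(v)
A=a[max(v-100,0):v+100,max(u-130,0):u+130,::-1]
down=np.array([0,0,-1.]); ims=[]
for y,dx in ((-.98,0),(-.98,.05)):
    sy=np.array([-np.sin(.2),np.cos(.2),0])
    r.move_to([.54+dx,-.285,.26],q(frame(down,sy)))
    b=vision.snapshot("wrist"); look("wrist",["scanner","scan_head","mat"]); ims.append(b[:,:,::-1].copy())
c=vision.get_calibration("wrist")
cv2.imwrite("pics/c.png",np.hstack([cv2.resize(A,(390,300)),cv2.resize(ims[1],(400,300))]))
print(telemetry.current_t(),np.round(telemetry.current_joints(),3))
E
```

```text
pointer [(0.89, [0.5236, 0.0239, 0.1745])]
lock_mark [(0.79, [0.5255, 0.0204, 0.1721])]
label [(0.72, [0.5246, -0.0521, 0.0565])]
scanner [(0.78, [0.5485, -0.2823, 0.0062]), (0.61, [0.443, -0.5198, -0.0039]), (0.4, [0.7756, -0.0889, 0.0038])]
scan_head [(0.85, [0.6125, -0.2651, 0.0226]), (0.72, [0.4478, -0.4314, 0.0193])]
mat [(0.58, [0.5567, -0.2808, -0.0005])]
scanner [(0.95, [0.5484, -0.2808, 0.007]), (0.58, [0.4424, -0.5192, -0.0025]), (0.45, [0.547, 0.0723, 0.0029])]
scan_head [(0.78, [0.6145, -0.2673, 0.022]), (0.77, [0.4482, -0.4313, 0.0219])]
mat [(0.91, [0.5552, -0.2825, -0.0026])]
18.325 [-0.557  0.382  1.257 -0.     1.502 -2.327]
```

View pics/c.png

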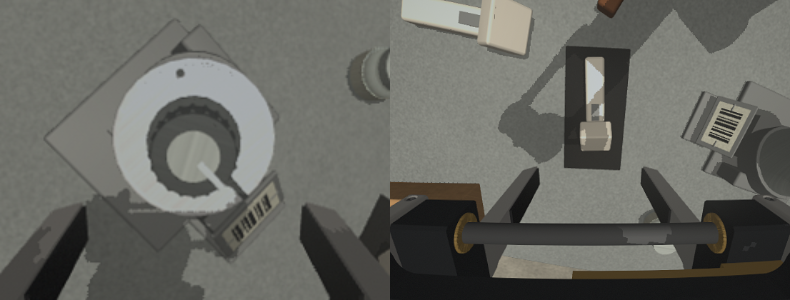

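Pointer and bar are in line at (235,185) in the left crop, so the collar is home. On the right, the scanner lies on the mat from (593,60) to (596,150), with a yaw of about 0.22. I'll grasp it and take it to the scan pose.

```bash
cat >> h.py <<'E'
sc0=np.array([.548,-.282,.004]); syaw=.225; gp=np.array([-.010,0,.023])
Lc=np.array([.526,-.052,.0562]); n=S@[0,-.7071,.7071]
def tool(yw): return frame([0,0,-1],[np.sin(yw),-np.cos(yw),0])
def tcp(o,yw): return list(o+stn(yw)@gp)
yw=yaw+np.pi/2; osc=Lc+.08*n-stn(yw)@np.array([.068,0,.018])
E
python3 - <<'E'
from h import *
up=np.array([0,0,.09])
js=inverse_kinematics(tcp(osc,yw),q(tool(yw))); print(osc,js)
r.move_to(tcp(sc0+up,syaw),q(tool(syaw))); print(np.round(telemetry.current_joints(),2))
hit=r.move_l(tcp(sc0,syaw),vel=.07,guard=8); print("hit",hit,telemetry.current_ee_pos())
gripper_to(.02,f_grip=25); print(telemetry.current_opening(),telemetry.current_finger_force(),telemetry.current_wrist_force())
r.move_l(tcp(sc0+up,syaw),vel=.1)
print(telemetry.current_opening(),telemetry.current_wrist_force())
w=np.array(osc)+[0.0,-.06,.06]
r.move_to(tcp(w,yw),q(tool(yw))); r.move_l(tcp(osc,yw),vel=.1)
ims=[]
for cn in ("scene","side"):
    b=vision.snapshot(cn)[:,:,::-1].copy(); look(cn,["scanner","scan_head","label"])
    (u,v),=pix([Lc],vision.get_calibration(cn)); u,v=int(u),int(v)
    ims.append(cv2.resize(b[v-75:v+75,u-100:u+100],(400,300)))
cv2.imwrite("pics/d.png",np.hstack(ims))
print(telemetry.current_t(),np.round(telemetry.current_joints(),3),osc,Lc+.08*n)
E
```

```text
[ 0.50985173 -0.17551688  0.094768  ] [-4.78206701e-01  3.07985138e-01  1.74147388e+00 -4.44089210e-16
  1.09213364e+00 -3.48206701e-01]
[-0.6   0.4   1.59 -0.    1.15  0.75]
hit False [ 0.53860785 -0.28446653  0.02752722]
0.03394142225403954 24.997824132442474 [-0.46718107 -0.47994357 -0.9718008 ]
0.03409560842414874 [-0.07975827 -0.15965585 -2.20377681]
scanner [(0.93, [0.4403, -0.5264, 0.0003]), (0.87, [0.5131, -0.1757, 0.0948]), (0.64, [0.2964, -0.2704, -0.0006])]
scan_head [(0.65, [0.4441, -0.4343, 0.027]), (0.49, [0.2347, -0.2473, 0.0153]), (0.46, [0.5192, -0.1122, 0.117])]
label [(0.71, [0.5273, -0.0509, 0.0548])]
scanner [(0.85, [0.2964, -0.2713, 0.0039]), (0.84, [0.4378, -0.5172, -0.0023]), (0.63, [0.5064, -0.1772, 0.0946]), (0.17, [0.5231, 0.0746, 0.1996])]
scan_head [(0.88, [0.4499, -0.4319, 0.0272]), (0.74, [0.2401, -0.2457, 0.0182]), (0.37, [0.5192, -0.111, 0.1129])]
label [(0.68, [0.527, 0.0295, 0.1763]), (0.54, [0.5304, -0.0481, 0.0509])]
26.8417 [-0.479  0.308  1.741 -0.     1.092 -0.348] [ 0.50985173 -0.17551688  0.094768  ] [ 0.51866686 -0.10809067  0.112768  ]
```

View pics/d.png

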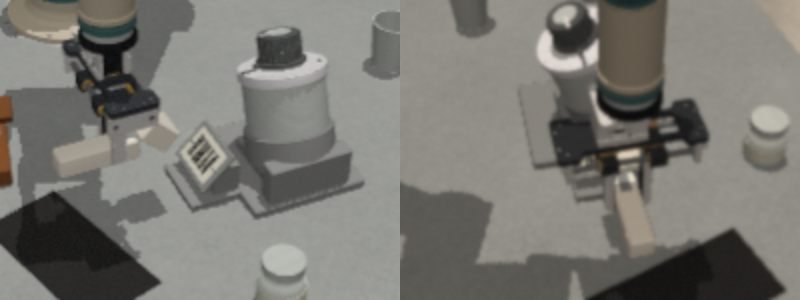

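The scanner is level, with its head at (160,133) facing the label at (203,155). The measured window position is within 4 mm of the plan. I'll hold it there, then lay it back on the mat.

```bash
python3 - <<'E'
from h import *
r.hold(2.5)
m=np.array([.556,-.282,.004]); up=np.array([0,0,.09])
r.move_l(tcp(osc+[0,-.06,.06],yw),vel=.12)
r.move_to(tcp(m+up,syaw),q(tool(syaw)))
r.move_l(tcp(m+[0,0,.012],syaw),vel=.1)
hit=r.move_l(tcp(m-[0,0,.001],syaw),vel=.02,guard=4); print("hit",hit,telemetry.current_ee_pos(),telemetry.current_wrist_force())
gripper_to(.06); r.hold(.3)
r.move_l(tcp(m+[0,0,.15],syaw),vel=.15)
b=vision.snapshot("wrist"); look("wrist",["scanner","scan_head","mat"])
s=vision.snapshot("scene"); look("scene",["scanner","mat","pointer","lock_mark"])
cv2.imwrite("pics/e.png",np.hstack([cv2.resize(x[:,:,::-1],(400,300)) for x in (b,s)]))
print(telemetry.current_t(),telemetry.current_finger_force())
E
```

```text
hit True [ 0.54605036 -0.28410888  0.02696581] [ 0.38694836 -0.34930514  4.77995022]
scanner [(0.7, [0.5559, -0.2796, 0.0065]), (0.63, [0.3, -0.2742, 0.0021]), (0.62, [0.5256, -0.0492, 0.0566])]
scan_head [(0.67, [0.6206, -0.2659, 0.0199]), (0.53, [0.4472, -0.4301, 0.0217])]
mat []
scanner [(0.74, [0.5527, -0.2828, 0.0041]), (0.69, [0.4452, -0.5263, -0.0019]), (0.6, [0.2955, -0.2725, -0.0006])]
mat []
pointer [(0.73, [0.5279, 0.0345, 0.1771])]
lock_mark [(0.64, [0.5243, 0.0217, 0.17]), (0.51, [0.4325, 0.3865, 0.0002])]
35.3333 0.0
```

View pics/e.png

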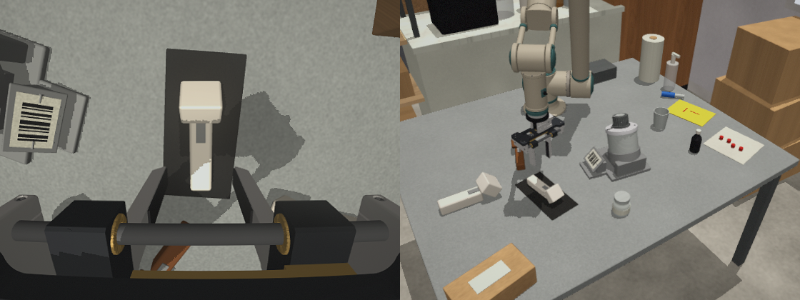

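The scanner lies flat in the middle of the mat at (203,135) in the left view. The gripper is clear of it, and the collar is still locked.

```bash
python3 -c "
from plant import r
r.hold(.3); print(r.sign_off())"
```

```text
the job is handed in; nothing more can be done
None
```

I turned the collar home to its locked mark, held the scanner on the label for over 2 s, laid it back flat on the middle of its mat, and handed the job in at about 36 s; the sign-off gave no verdict.

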